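# Unlock the plate imager's carriage, park the locking pin and bring the plate over the lens

### The job

The plate imager's carriage is pinned in its loading position. Draw the T-handled locking pin up out of its bore and park it in the notch of the steel bracket on the imager's right side, hanging upright by its collar, and slide the carriage by its black knob to the left, fully against its stop, so that the well plate lies over the lens. Keep the plate seated in the carriage and leave the other things on the table where they are.

Things in the scene. Friction and masses are not known exactly. Their poses are not given: they have to be found in the camera images.
- imager: compact inverted plate imager, fixed: white housing 204 (x) x 292 (y) mm with a dark deck 75 mm above the table, a lens in a 40 mm window left of the deck's middle, a white lamp pillar leaning back at the rear, a steel bracket on its right flank. Origin under its centre at table height; x points to its back (away from the robot), y to its left, z up
- carriage (a joint): position of the carriage on its rails in m: 0 = loading position (right), 0.100 = against the left stop, plate over the lens; moves along the imager's +y, stiffly (about 2.5 N), and stays where it is left. The carriage is a grey frame 12 mm thick, its top 95 mm above the table
- knob_top (a point): centre of the top of the black upright knob on the carriage's front bar, 127 mm above the table; the knob is 12 to 17 mm thick and 32 mm tall, and travels with the carriage; nothing stands within 60 mm of it but the locking pin, 90 mm to its right at the start
- pin: loose locking pin, 72 mm long, standing in a 9.5 mm bore through the carriage's front bar and 18 mm into the deck. Origin on its axis at the collar's underside, z up to the handle. Below it a steel shank 8 mm thick, 38 mm long, tip tapered; above it a collar 18 mm across, 4 mm thick, a 10 mm neck, and a black T-handle from 19 to 34 mm up, 12 mm thick along the pin's x, 40 mm long along its y
- notch_seat (a point): parking place: centre of the notch's inner end, on the bracket's top face, 66 mm above the table, 27 mm out from the right flank; axes as the imager's. The notch, 11 mm wide in 5 mm steel, runs 22 mm to the right (-y), open between rounded prongs. The parked pin's shank hangs in it, its collar lying on the bracket; 12.5 mm right of the seat two lips 3.5 mm high beside the notch retain the collar
- pocket (a point): centre of the carriage's pocket floor, 89 mm above the table, on which the well plate stands; moves with the carriage
- well_plate: loose clear well plate, 86 x 128 x 14 mm, lying in the carriage's pocket (6 mm deep, 2 mm play); origin at the centre of its underside
- oil_bottle: brown bottle, 25 mm wide, 64 mm tall, beside the imager's left flank; bystander; origin at the centre of its underside
- filter_cube: black filter cube, 43 x 34 x 32 mm, right of the imager; bystander; origin at the centre of its underside
- forceps: steel forceps lying in front of the imager, 13 x 122 x 8 mm; bystander; origin at the centre of its underside
- eyepiece_cap: black rubber cap, 39 mm across, 11 mm high, lying in front of the imager; bystander; origin at the centre of its underside

How it is judged:
At the end, for the whole second after the job is handed in: The pin hangs at rest in the bracket's notch, the underside of its collar within 6 mm of the seat and upright to 0.15 rad; the carriage is within 4 mm of its left stop; the well plate lies flat (0.06 rad) in the carriage's pocket, within 5 mm of its centre (distance between pin and notch_seat below 0.006 m and angle between pin's own z axis and vertical below 0.15 rad and linear speed of pin below 0.02 m/s and value of joint carriage above 0.096 m and distance between well_plate and pocket below 0.005 m and angle between well_plate's own z axis and vertical below 0.06 rad); the robot touches nothing.
It fails at once if the well plate is knocked out of the carriage's pocket (8 mm or 0.15 rad) (distance between well_plate and pocket above 0.008 m or angle between well_plate's own z axis and vertical above 0.15 rad).
It fails at once if a bystander (bottle, filter cube, forceps or cap) is moved by more than 30 mm (distance of any of oil_bottle, filter_cube, forceps, eyepiece_cap from where it was at the start of the episode above 0.03 m).
It also fails if it takes over 54 s, if anything falls off the work surface, if the arm or the gripper's body presses on something with over 40 N, if the wrist force passes 120 N, or if a joint passes its speed limit or range.

### The arm

A 6-joint arm with a two-finger parallel gripper is mounted at the origin on a cart in front of the work surface, level with it; the furniture and walls round the work are solid. World frame = base frame: x ahead of the robot, y to its left, z up, the work surface at z = 0. Lengths are in m, angles in rad, forces in N, time in s.
With the tool pointing down it reaches from about 0.3 to 0.775 m from the base axis. Payload 14.6 kg.
Tool frame: the origin (TCP) lies midway between the tips of the shut fingers; the grasp point (between the pads) lies 19 mm behind it; z points along the fingers, y is the line along which they close (so a half turn about z gives the same grasp; the last joint's range is limited). The gripper opens to 85 mm and grips with 20 to 120 N. Pads are 22 mm wide; open, the fingers measure 114 mm over their backs; the gripper's body (76 mm by 85 mm) begins 54 mm behind the grasp point. The pads swing forward as they close: fully open they stand 13 mm farther back than shut.
Start: joints at [1.215, 0.3, 1.521, -0, 1.321, -0.067], TCP at [0.157, 0.527, 0.231] pointing down, gripper open.
Joint ranges: [-3.03, 3.03], [-0.79, 2.21], [0.23, 2.52], [-1.04, 4.18], [0, 3.07], [-2.55, 2.55]. Speed limits (rad/s): [2.22, 2.22, 2.57, 3.14, 3.14, 3.14].

### API

Orientations are given as a unit quaternion [w, x, y, z].
In Python, from cell import env, imaging, regions_of gives the robot as it stands.
- The arm moves only by the shell command python3 -m jog 'ROWS'. ROWS is JSON, a list of rows, each a list of 3 entries, a list of its own where there are three numbers: the shift along the tool's x, y, z scaled (see below), then the turn, a rotation vector about the tool's x, y, z scaled (see below), then the opening, from 0 (shut) to 1 (fully open). A call has 1 to 8 rows; each row shifts and turns the commanded pose from where the row before left it, along the tool's axes as they then stand; what a row does not reach is not made up. The controller multiplies each number of a shift by 60 mm and each number of a turn by 4 degrees. A row lasts 1/8 s, in which the tool goes at most 62.5 mm and 10.7 degrees, less where a joint would pass 70% of its speed; a pose out of reach is approached as far as the arm can. A call with a number of a shift or a turn outside -1 to 1 is refused whole. A call with a gripper value outside its range is refused whole. The fingers move at their own pace and stop on an object; the grip force is fixed at half the most. Time passes only in rows, so rows that do not move let the fingers close. It gives the time, the measured TCP pose, the force, the opening and the grip force at its end, in the units of the state.
- env.get_state(): the state, without advancing time (a new reading comes with each control period).
- imaging.grab_frame(name): name is "scene" or "top" or "wrist"; returns a dict with "frame" (384x512x3 uint8, red, green, blue), "mtx" (3x3 intrinsics, pixels), "position" and "attitude" of the camera in the world. Camera axes: x right, y down, z forward; pixel columns grow to the right and rows downward; lengths in m; the calibration is good to about 2 mm. A picture is of the moment at which its call begins. There is no depth.
- env.job_done(): hands the job in; it is judged then, once.
Trained networks look in a picture, given as the dict that the camera call returned (one of the last four; its "shot" number tells which), for a name from the list of things; names that differ only in an ending like _2 or _b are one class to them, and where a whole thing is asked for, a point or a joint stands for the part that bears it (a point fixed in the world has none). Each returns a list of dicts, best first, with "conf" (0 to 1); they miss things now and then, are a little off and sometimes report something else, mostly with a low value. They report only what shows in the picture. A call takes as long as a camera call.
- regions_of(target, picture): "pixels" (384x512 bool, what is visible of it) and "centre" ([column, row] in pixels, amid what is visible of it).
The state is a dict: "t": time; "joints": joint angles; "qvel": joint speeds; "tau": joint torques, N m; "tool_pos": TCP position; "tool_rot": TCP orientation; "wrist_force": force on the tool from outside, world axes, zero at the start; "wrist_torque": the same for the moment, N m; "gripper_width": finger opening in m; "gripper_force": force on a finger pad.
Only numpy, scipy, OpenCV 4.12 (cv2) and the standard library are available. Lean on these libraries where they do the work, as an engineer would, in place of code of your own. Each camera call takes 0.05 s, during which the arm holds its last target. There are 200 camera calls.

## Working session

There is one attempt and no reset: what is moved stays moved. The work goes in short steps, Python scripts to look and compute and a shell command to move; the robot and the scene stay as the last step left them, time stands still between calls to the robot, and variables do not carry over. Pictures are saved under pics/ and viewed, at most 12 in all, crops included, and the job is handed in when it is done.

```bash
mkdir -p pics; cat > h.py <<'E'
import numpy as np, cv2
from scipy.spatial.transform import Rotation as R
from cell import env, imaging, regions_of
def rot(a):
    a=np.array(a,float)
    if a.shape==(3,3): return a
    return R.from_quat([a[1],a[2],a[3],a[0]]).as_matrix()
def back(p,uv,z):
    K=np.array(p["mtx"]);d=rot(p["attitude"])@np.linalg.inv(K)@[uv[0],uv[1],1]
    c=np.array(p["position"]);return c+d*(z-c[2])/d[2]
def proj(p,X):
    q=np.array(p["mtx"])@(rot(p["attitude"]).T@(np.array(X)-p["position"]));return q[:2]/q[2]
def save(p,n,s=1,crop=None):
    f=p["frame"][:,:,::-1]
    if crop: f=f[crop[1]:crop[3],crop[0]:crop[2]]
    cv2.imwrite("pics/"+n,cv2.resize(f,None,fx=s,fy=s,interpolation=cv2.INTER_CUBIC))
E
python3 - <<'E'
from h import *
ps={n:imaging.grab_frame(n) for n in("scene","top")}
for n,p in ps.items():
    print(n,np.round(p["position"],3),np.round(rot(p["attitude"])[:,2],2)); save(p,n+"0.png",1.5)
    for t,z in (("imager",.075),("knob_top",.11),("pin",.13),("well_plate",.1),("filter_cube",.03),("oil_bottle",.06),("forceps",.008),("eyepiece_cap",.011)):
        for r in regions_of(t,p)[:2]: print(t,round(r["conf"],2),np.round(r["centre"]),int(r["pixels"].sum()),np.round(back(p,r["centre"],z),3))
s=env.get_state();print(s["tool_pos"],s["tool_rot"],s["t"])
E
```

```text
scene [0.19  0.576 0.81 ] [ 0.36 -0.62 -0.69]
imager 0.6 [229. 235.] 14722 [0.557 0.069 0.075]
knob_top 0.48 [295. 293.] 1 [0.361 0.147 0.11 ]
pin 0.65 [300. 209.] 168 [ 0.44 -0.03  0.13]
well_plate 0.84 [260. 206.] 939 [ 0.531 -0.019  0.1  ]
filter_cube 0.64 [290. 186.] 224 [ 0.536 -0.179  0.03 ]
oil_bottle 0.82 [206. 308.] 301 [0.502 0.231 0.06 ]
forceps 0.46 [281. 308.] 14 [0.392 0.131 0.008]
eyepiece_cap 0.71 [314. 282.] 265 [0.362 0.041 0.011]
top [ 0.405 -0.047  0.948] [ 0.16  0.   -0.99]
imager 0.74 [209. 202.] 10394 [0.546 0.066 0.075]
knob_top 0.68 [234. 219.] 2398 [ 0.499 -0.002  0.11 ]
well_plate 0.72 [242. 207.] 554 [ 0.53 -0.02  0.1 ]
well_plate 0.62 [302. 209.] 245 [ 0.525 -0.166  0.1  ]
filter_cube 0.5 [252. 242.] 97 [ 0.449 -0.045  0.03 ]
filter_cube 0.47 [301. 209.] 231 [ 0.535 -0.174  0.03 ]
oil_bottle 0.69 [152. 209.] 128 [0.527 0.213 0.06 ]
forceps 0.59 [198. 265.] 1 [0.386 0.097 0.008]
eyepiece_cap 0.48 [224. 269.] 186 [0.377 0.03  0.011]
[0.15664107 0.52721622 0.23128756] [-2.31060672e-05  1.43916833e-01  9.89589786e-01  9.23325881e-06] 0.9
```

View pics/scene0.png

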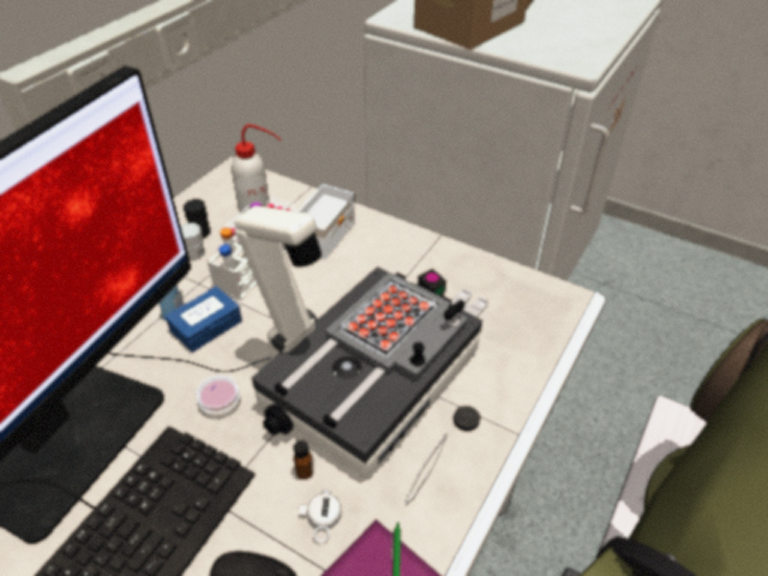

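View pics/top0.png

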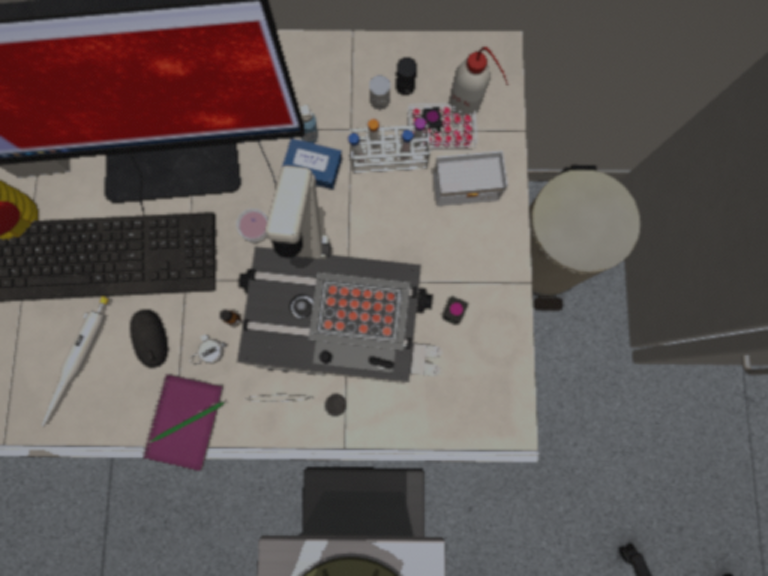

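The scene view shows the pin handle at (303,205) and the knob at (279,235). In the top view the knob is at (217,237), the pin at (254,241) and the bracket around (284,241). The network's "knob" regions cover the whole carriage, so I'll use my own pixels.

```bash
python3 - <<'E'
from h import *
p=imaging.grab_frame("top");q=imaging.grab_frame("scene");w=imaging.grab_frame("wrist")
for n,P,uv,z in (("knob t",p,(216.7,236.5),.127),("knob s",q,(278.5,231),.127),("pin t",p,(254,240.7),.14),("pin s",q,(303,205),.137)): print(n,np.round(back(P,uv,z),3))
for uv in ((258,250),(421,262),(410,381),(239,367)): print("corner",np.round(back(p,np.array(uv)/1.5,.075),3))
s=env.get_state();Rt=rot(s["tool_rot"])
print("tool R",np.round(Rt,2),"cam in tool",np.round(Rt.T@(np.array(w["position"])-s["tool_pos"]),3),np.round(Rt.T@rot(w["attitude"]),2),w["mtx"][0])
E
```

```text
knob t [0.455 0.038 0.127]
knob s [0.451 0.045 0.127]
pin t [ 0.446 -0.049  0.14 ]
pin s [ 0.438 -0.037  0.137]
corner [0.637 0.164 0.075]
corner [ 0.618 -0.116  0.075]
corner [ 0.417 -0.098  0.075]
corner [0.437 0.186 0.075]
tool R [[-0.96  0.28  0.  ]
 [ 0.28  0.96  0.  ]
 [-0.    0.   -1.  ]] cam in tool [ 0.068 -0.001 -0.143] [[ 0.   -0.96 -0.27]
 [ 1.    0.    0.  ]
 [-0.   -0.27  0.96]] [264.99780174   0.         259.45122137]
```

```bash
python3 -m jog '[[[-0.7,-0.75,-0.1],[0,0,0],1],[[-0.7,-0.75,-0.1],[0,0,0],1],[[-0.7,-0.75,-0.1],[0,0,0],1],[[-0.7,-0.75,-0.1],[0,0,0],1],[[-0.7,-0.75,-0.1],[0,0,0],1],[[-0.7,-0.75,-0.1],[0,0,0],1],[[-0.7,-0.75,-0.1],[0,0,0],1],[[-0.7,-0.75,-0.1],[0,0,0],1]]'
python3 -m jog '[[[0,0,0],[0,0,1],1],[[0,0,0],[0,0,1],1],[[0,0,0],[0,0,1],1],[[0,0,0],[0,0,1],1],[[0,0,0],[0,0,1],1],[[0,0,0],[0,0,1],1],[[0,0,0],[0,0,1],1],[[0,0,0],[0,0,1],1]]'
python3 -m jog '[[[0,0,0],[0,0,1],1],[[0,0,0],[0,0,1],1],[[0,0,0],[0,0,1],1],[[0,0,0],[0,0,1],1],[[0,0,0],[0,0,1],1],[[0,0,0],[0,0,1],1],[[0,0,0],[0,0,1],1],[[0,0,0],[0,0,1],1]]'
python3 -m jog '[[[0,0,0],[0,0,1],1],[[0,0,0],[0,0,1],1],[[0,0,0],[0,0,1],1],[[0,0,0],[0,0,0.5],1],[[0,0,0],[0,0,0],1]]'
```

```text
t: 2.05
tool_pos: [0.3767, 0.0845, 0.2798]
tool_rot: [0.001, 0.144, 0.99, 0.0]
wrist_force: [0.7, 0.4, -0.2]
gripper_width: 0.0855
gripper_force: 0.0
t: 3.05
tool_pos: [0.3762, 0.0864, 0.2794]
tool_rot: [0.0, 0.412, 0.911, 0.0]
wrist_force: [-0.4, -0.1, 0.5]
gripper_width: 0.0855
gripper_force: 0.0
t: 4.05
tool_pos: [0.3762, 0.0864, 0.2794]
tool_rot: [0.0, 0.647, 0.762, 0.0]
wrist_force: [0.3, -0.0, 0.1]
gripper_width: 0.0852
gripper_force: 0.0
t: 4.68
tool_pos: [0.3762, 0.0864, 0.2793]
tool_rot: [0.0, 0.734, 0.679, 0.0]
wrist_force: [0.6, -0.3, -0.0]
gripper_width: 0.0854
gripper_force: 0.0
```

```bash
python3 -m jog '[[[-0.52,0.31,0],[0,0,0],1],[[-0.52,0.31,0],[0,0,0],1],[[-0.52,0.31,0],[0,0,0],1],[[-0.52,0.31,0],[0,0,0],1],[[0,0,0],[0,0,0],1],[[0,0,0],[0,0,0],1]]'
python3 - <<'E'
from h import *
p=imaging.grab_frame("wrist");save(p,"w1.png",1.5)
s=env.get_state();print(np.round(rot(s["tool_rot"]),3))
for t in("pin","knob_top"):
    for r in regions_of(t,p)[:2]: print(t,r["conf"],r["centre"],r["pixels"].sum())
print(proj(p,[.445,-.045,.139]))
E
```

```text
t: 5.42
tool_pos: [0.4403, -0.0436, 0.2792]
tool_rot: [-0.0, 0.734, 0.679, -0.0]
wrist_force: [-0.5, 0.0, -0.4]
gripper_width: 0.0854
gripper_force: 0.0
[[ 0.078  0.997 -0.   ]
 [ 0.997 -0.078  0.   ]
 [ 0.    -0.    -1.   ]]
pin 0.66 [263.9, 180.4] 390
knob_top 0.74 [298.9, 134.0] 8861
[264.19622502 181.34354734]
```

View pics/w1.png

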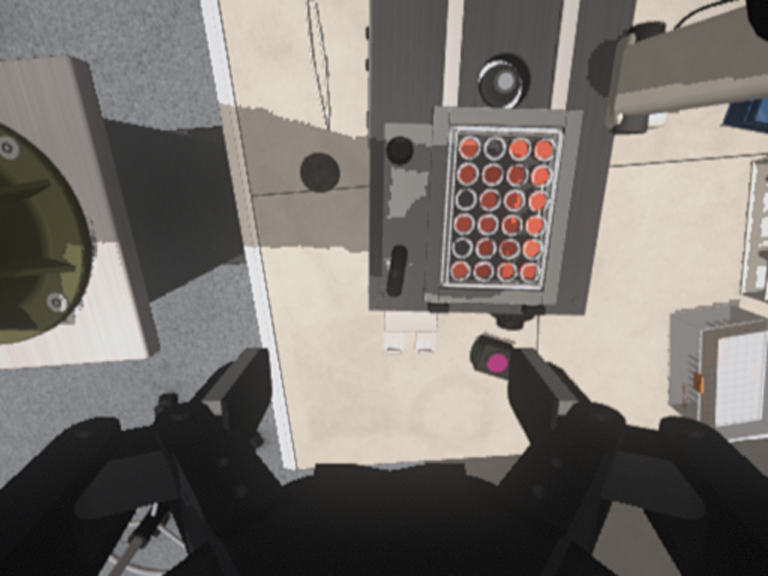

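The wrist picture shows the handle from (402,250) to (394,292), the knob top at about (399,148) and bracket lips at (394,345) and (425,345), all in 1.5x pixels. I'll enlarge this area and measure.

```bash
python3 - <<'E'
from h import *
p=imaging.grab_frame("wrist");save(p,"w2.png",7,(240,80,315,245)) if 0 else save(p,"w2.png",6,(235,155,315,245))
r=regions_of("pin",p)[0];m=r["pixels"].astype(np.uint8)
g=p["frame"].max(2)
d=np.zeros_like(m);d[155:205,255:280]=(g[155:205,255:280]<50)
for n,mm in(("net",m),("dark",d)):
    k,l,st,ce=cv2.connectedComponentsWithStats(mm);i=1+np.argmax(st[1:,4]);c=np.argwhere(l==i)[:,::-1].astype(np.float32)
    print(n,len(c),cv2.minAreaRect(c))
E
```

```text
net 407 ((264.0, 181.0), (34.0, 14.0), 90.0)
dark 206 ((264.3648681640625, 179.31080627441406), (9.04194450378418, 30.742610931396484), 9.462321281433105)
```

View pics/w2.png

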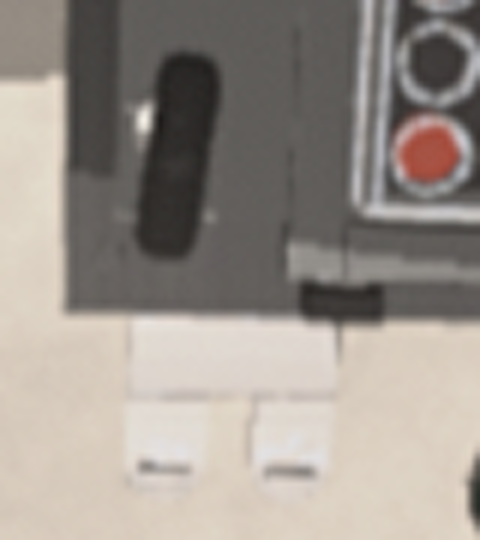

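```bash
python3 - <<'E'
from h import *
p=imaging.grab_frame("wrist");s=env.get_state();T=np.array(s["tool_pos"]);Rt=rot(s["tool_rot"]);print(T)
f=lambda x,y:(235+x/6-.4,155+y/6-.4)
for n,x,y,z in(("handle c",177,156,.129),("deck edge L",68,312,.075),("deck edge R",335,320,.075),("brkt L",130,318,.066),("inner L",205,396,.066),("inner R",252,396,.066),("tipL",165,488,.066),("tipR",290,490,.066),("lipL",165,466,.0695),("lipR",290,470,.0695),("prongL",127,440,.066),("prongR",330,440,.066)):
    X=back(p,f(x,y),z);print(n,np.round(X,4),"tool xy mm",np.round(1e3*(Rt.T@(X-T))[:2],1))
for n,uv in(("knob",(399.5/1.5,149/1.5)),):
    X=back(p,uv,.127);print(n,X,1e3*(Rt.T@(X-T))[:2])
E
```

```text
[ 0.44035304 -0.04341839  0.27942707]
handle c [ 0.4451 -0.0464  0.129 ] tool xy mm [-2.6  5. ]
deck edge L [ 0.4174 -0.0942  0.075 ] tool xy mm [-52.5 -19. ]
deck edge R [ 0.4787 -0.101   0.075 ] tool xy mm [-54.4  42.7]
brkt L [ 0.4312 -0.1     0.066 ] tool xy mm [-57.1  -4.8]
inner L [ 0.4475 -0.1211  0.066 ] tool xy mm [-76.9  13.2]
inner R [ 0.4588 -0.122   0.066 ] tool xy mm [-76.9  24.5]
tipL [ 0.4362 -0.1444  0.066 ] tool xy mm [-101.     3.7]
tipR [ 0.4666 -0.1473  0.066 ] tool xy mm [-101.5   34.2]
lipL [ 0.4367 -0.137   0.0695] tool xy mm [-93.5   3.6]
lipR [ 0.4666 -0.1404  0.0695] tool xy mm [-94.6  33.8]
prongL [ 0.4279 -0.131   0.066 ] tool xy mm [-88.3  -5.6]
prongR [ 0.4769 -0.1349  0.066 ] tool xy mm [-88.3  43.6]
knob [0.45395797 0.04088854 0.127     ] [85.11605128  6.91234676]
```

```bash
python3 -m jog '[[[-0.045,0.083,0],[0,0,1],0.45],[[0,0,0.5],[0,0,1],0.45],[[0,0,0.6],[0,0,0.25],0.45],[[0,0,0.6],[0,0,0],0.45],[[0,0,0],[0,0,0],0.45],[[0,0,0],[0,0,0],0.45]]'
python3 - <<'E'
from h import *
p=imaging.grab_frame("wrist");save(p,"w3.png",1.5)
E
```

```text
t: 6.48
tool_pos: [0.4458, -0.047, 0.1788]
tool_rot: [0.001, 0.785, 0.619, 0.001]
wrist_force: [0.3, 0.1, 1.2]
gripper_width: 0.0382
gripper_force: 0.0
```

View pics/w3.png

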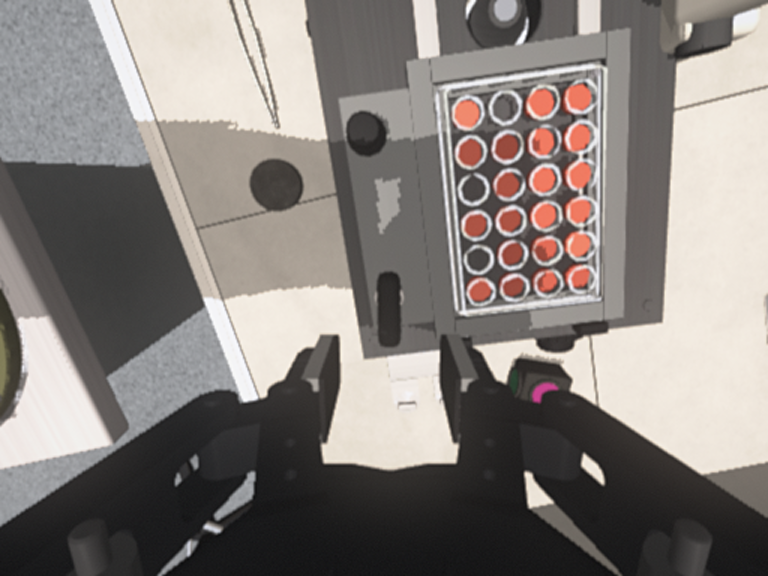

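The handle at (389,305) is upright in the picture and midway between the fingers (centre ≈391), so I descend and grip.

```bash
python3 -m jog '[[[0,0,0.4],[0,0,0],0.45],[[0,0,0.4],[0,0,0],0.45],[[0,0,0.4],[0,0,0],0.45],[[0,0,0],[0,0,0],0],[[0,0,0],[0,0,0],0],[[0,0,0],[0,0,0],0],[[0,0,0],[0,0,0],0],[[0,0,0],[0,0,0],0]]'
python3 -m jog '[[[0,0,-0.2],[0,0,0],0],[[0,0,-0.3],[0,0,0],0],[[0,0,-0.3],[0,0,0],0],[[0,0,-0.3],[0,0,0],0],[[0,0,0],[0,0,0],0]]'
python3 - <<'E'
from h import *
p=imaging.grab_frame("wrist");save(p,"w4.png",1.5)
s=env.get_state();T=np.array(s["tool_pos"]);Rt=rot(s["tool_rot"]);print(T,np.round(Rt,3))
E
```

```text
t: 7.52
tool_pos: [0.4459, -0.0471, 0.1065]
tool_rot: [0.001, 0.786, 0.619, 0.001]
wrist_force: [-1.3, -0.2, 7.5]
gripper_width: 0.0109
gripper_force: 60.3
t: 8.15
tool_pos: [0.4458, -0.0471, 0.1729]
tool_rot: [0.001, 0.786, 0.619, 0.001]
wrist_force: [-0.5, -0.8, -0.7]
gripper_width: 0.0105
gripper_force: 59.2
[ 0.44536385 -0.0469907   0.17181995] [[ 0.234  0.972  0.001]
 [ 0.972 -0.234 -0.   ]
 [ 0.     0.001 -1.   ]]
```

View pics/w4.png

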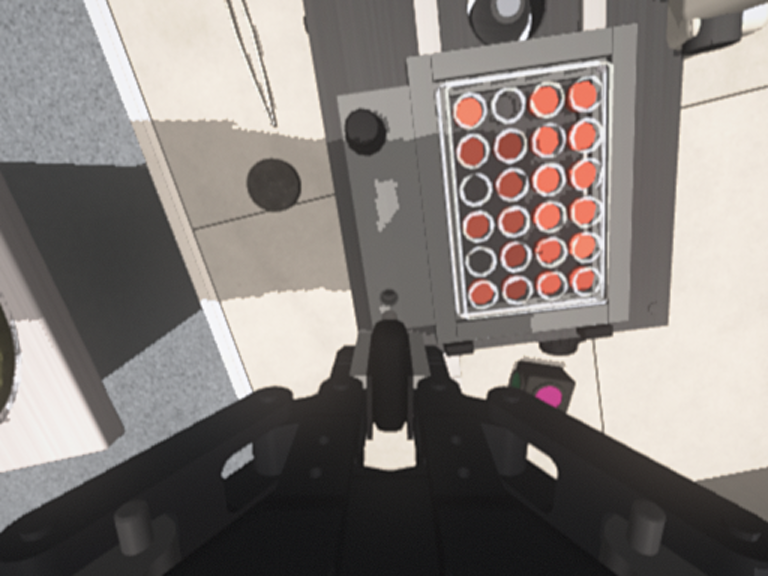

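The pin is out, gripped, and the empty bore shows at (389,297). I'll step to the right of the bracket so the camera sees the notch unobstructed.

```bash
python3 - <<'E'
from h import *
p=imaging.grab_frame("wrist");print("bore",back(p,(389/1.5,297/1.5),.095))
E
python3 -m jog '[[[-0.6,0.2,0],[0,0,0],0],[[-0.7,0.2,0],[0,0,0],0],[[-0.7,0.2,0],[0,0,0],0],[[0,0,0],[0,0,0],0],[[0,0,0],[0,0,0],0]]'
python3 - <<'E'
from h import *
p=imaging.grab_frame("wrist");np.savez("w5.npz",mtx=p["mtx"],position=p["position"],attitude=p["attitude"])
c=np.round(proj(p,[.4529,-.1252,.066])).astype(int);print(c)
x0,y0=c[0]-65,c[1]-50;print(x0,y0);save(p,"w5.png",6,(x0,y0,x0+130,y0+98))
E
```

```text
bore [ 0.44487551 -0.04757907  0.095     ]
t: 8.88
tool_pos: [0.4518, -0.1716, 0.1707]
tool_rot: [-0.001, 0.786, 0.619, -0.0]
wrist_force: [0.0, 0.5, -0.1]
gripper_width: 0.0107
gripper_force: 59.2
[249 141]
184 91
```

View pics/w5.png

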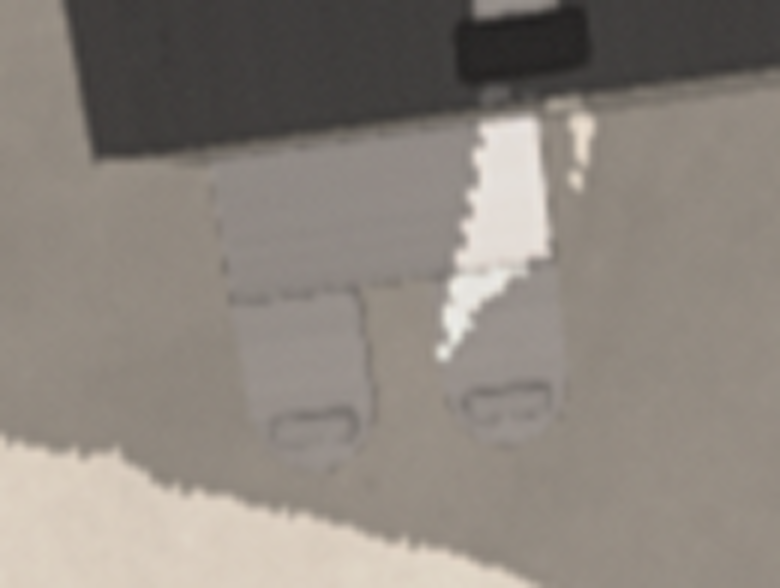

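The bracket is clear here (6x crop): notch inner end at ≈(397,284), lips centred at ≈(410,415), prong tips at (325,470) and (512,445).

```bash
python3 - <<'E'
from h import *
p=dict(np.load("w5.npz"));f=lambda x,y:(184+x/6-.4,91+y/6-.4)
D={}
for n,x,y,z in(("deckL",95,158,.075),("deckR",780,65,.075),("inner",397,284,.066),("lipin",410,400,.0695),("lipout",410,430,.0695),("tips",419,458,.066),("edgeL",232,300,.066),("edgeR",550,262,.066),("nL",368,345,.066),("nR",445,332,.066)):
    D[n]=back(p,f(x,y),z);
v=(D["deckR"]-D["deckL"])[:2];v/=np.linalg.norm(v);ye=np.array([-v[1],v[0]]);print("yaw",np.arctan2(v[1],v[0]))
for n,X in D.items():print(n,np.round(X,4),"x,y from deck edge mm",np.round(1e3*np.array([(X-D["deckL"])[:2]@v,(X-D["deckL"])[:2]@ye]),1))
s=D["deckL"][:2]-.027*ye+v*((D["nL"]+D["nR"])[:2]/2-D["deckL"][:2]).dot(v);print("seat",s)
T=np.array(env.get_state()["tool_pos"]);Rt=rot(env.get_state()["tool_rot"])
pin=T[:2]+np.array([.4447,-.0473])-[.4459,-.0471];d=np.r_[s-pin,0];print(T,"tool move mm",1e3*Rt.T@d)
E
```

```text
yaw -0.10737341144201837
deckL [ 0.4164 -0.094   0.075 ] x,y from deck edge mm [0. 0.]
deckR [ 0.5151 -0.1047  0.075 ] x,y from deck edge mm [99.2  0. ]
inner [ 0.4541 -0.1223  0.066 ] x,y from deck edge mm [ 40.4 -24. ]
lipin [ 0.4519 -0.1395  0.0695] x,y from deck edge mm [ 40.1 -41.4]
lipout [ 0.4508 -0.1441  0.0695] x,y from deck edge mm [ 39.5 -46. ]
tips [ 0.4509 -0.1493  0.066 ] x,y from deck edge mm [ 40.1 -51.2]
edgeL [ 0.4288 -0.1187  0.066 ] x,y from deck edge mm [ 15.  -23.1]
edgeR [ 0.4776 -0.1245  0.066 ] x,y from deck edge mm [ 64.  -23.7]
nL [ 0.4474 -0.1302  0.066 ] x,y from deck edge mm [ 34.7 -32.6]
nR [ 0.4595 -0.1311  0.066 ] x,y from deck edge mm [ 46.8 -32.2]
seat [ 0.45404448 -0.12525656]
[ 0.45190566 -0.17127523  0.1708171 ] tool move mm [ 4.57185698e+01 -7.55810837e+00  2.33152167e-02]
```

```bash
python3 -m jog '[[[0.36,-0.06,0],[0,0,0],0],[[0.36,-0.061,0],[0,0,0],0],[[0,0,0.4],[0,0,0],0],[[0,0,0.4],[0,0,0],0],[[0,0,0],[0,0,0],0],[[0,0,0],[0,0,0],0]]'
python3 - <<'E'
from h import *
p=imaging.grab_frame("wrist");save(p,"w6.png",4,(190,130,340,280))
E
```

```text
t: 9.68
tool_pos: [0.4556, -0.128, 0.1242]
tool_rot: [0.0, 0.785, 0.619, 0.0]
wrist_force: [0.1, -0.3, -1.1]
gripper_width: 0.0109
gripper_force: 59.1
```

View pics/w6.png

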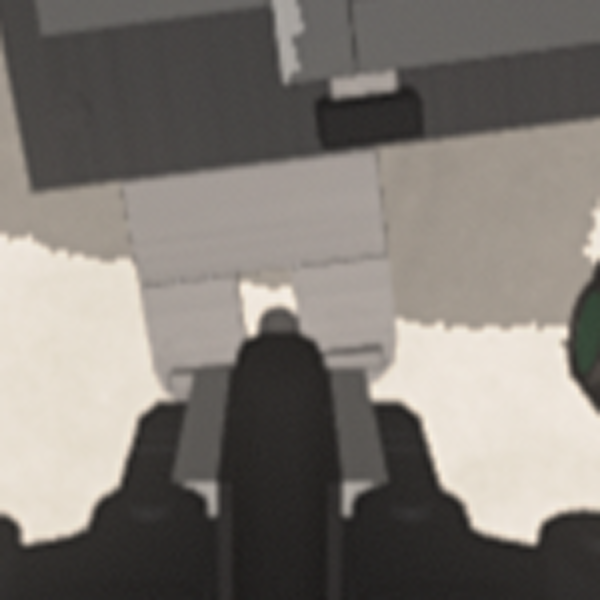

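The tip (279,318) sits over the notch (≈247–303 wide there), 0.5 mm to the right of centre. I nudge and lower.

```bash
python3 -m jog '[[[0,-0.009,0],[0,0,0],0],[[0,0,0.15],[0,0,0],0],[[0,0,0.15],[0,0,0],0],[[0,0,0],[0,0,0],0]]' && python3 -m jog '[[[0,0,0.15],[0,0,0],0],[[0,0,0.15],[0,0,0],0],[[0,0,0.1],[0,0,0],0],[[0,0,0],[0,0,0],0],[[0,0,0],[0,0,0],0]]'
```

```text
t: 10.22
tool_pos: [0.4542, -0.1281, 0.1043]
tool_rot: [-0.001, 0.786, 0.619, -0.0]
wrist_force: [0.5, 0.8, -1.2]
gripper_width: 0.0108
gripper_force: 59.1
t: 10.85
tool_pos: [0.4548, -0.1283, 0.0815]
tool_rot: [0.0, 0.786, 0.619, 0.0]
wrist_force: [0.1, -0.2, -0.4]
gripper_width: 0.0108
gripper_force: 59.2
```

```bash
python3 -m jog '[[[0,0,0.04],[0,0,0],0],[[0,0,0.03],[0,0,0],0],[[0,0,0],[0,0,0],0],[[0,0,0],[0,0,0],0]]'
python3 - <<'E'
from h import *
p=imaging.grab_frame("wrist");save(p,"w7.png",4,(190,130,340,280))
E
```

```text
t: 11.35
tool_pos: [0.4548, -0.1283, 0.0775]
tool_rot: [0.0, 0.786, 0.619, 0.0]
wrist_force: [-3.2, 0.5, 6.6]
gripper_width: 0.0111
gripper_force: 60.2
```

View pics/w7.png

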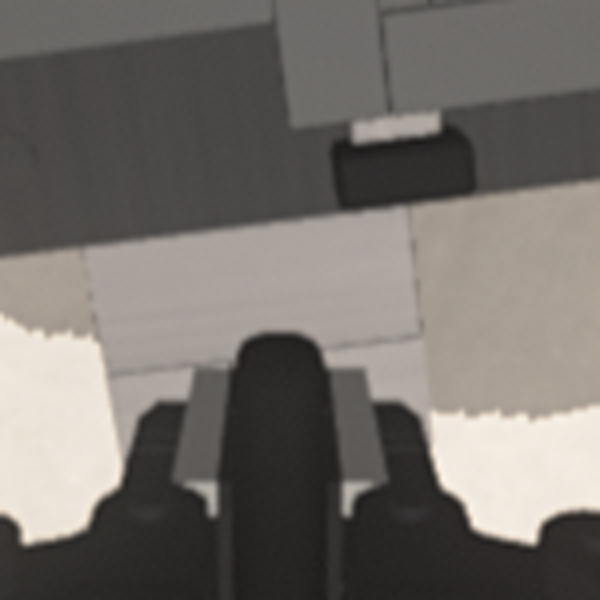

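Contact at 7 N at exactly the expected height, so the collar is on the bracket. Now release, rise and inspect.

```bash
python3 -m jog '[[[0,0,0],[0,0,0],0.45],[[0,0,0],[0,0,0],0.45],[[0,0,0],[0,0,0],0.45],[[0,0,-0.2],[0,0,0],0.45],[[0,0,-0.7],[0,0,0],0.45],[[0,0,-0.9],[0,0,0],0.45],[[0,0,0],[0,0,0],0.45]]' && python3 -m jog '[[[0.55,-0.13,0],[0,0,0],0.45],[[0.55,-0.13,0],[0,0,0],0.45],[[0.55,-0.13,0],[0,0,0],0.45],[[0.55,-0.13,0],[0,0,0],0.45],[[0.55,-0.14,0],[0,0,0],0.45],[[0,0,0],[0,0,0],0.45],[[0,0,0],[0,0,0],0.45]]'
python3 - <<'E'
from h import *
p=imaging.grab_frame("wrist");q=imaging.grab_frame("scene")
a=cv2.resize(p["frame"],(560,420));b=cv2.resize(q["frame"][165:265,230:335],(420,400),interpolation=cv2.INTER_CUBIC)
im=np.zeros((420,800,3),np.uint8);im[:,:400]=a[:,80:480];im[:400,400:]=b[:,:400];cv2.imwrite("pics/w8.png",im[:,:,::-1])
print(proj(p,[.454,.041,.127]))
s=env.get_state();print(np.round(rot(s["tool_rot"]),3))
E
```

```text
t: 12.28
tool_pos: [0.4561, -0.1287, 0.1895]
tool_rot: [0.003, 0.786, 0.619, 0.002]
wrist_force: [-0.1, 0.1, -1.0]
gripper_width: 0.0384
gripper_force: 0.0
t: 13.15
tool_pos: [0.4547, 0.0412, 0.1849]
tool_rot: [-0.0, 0.785, 0.619, -0.0]
wrist_force: [-0.2, 0.0, 0.1]
gripper_width: 0.0385
gripper_force: 0.0
[259.15269874 204.51935249]
[[ 0.235  0.972 -0.   ]
 [ 0.972 -0.235 -0.   ]
 [-0.    -0.    -1.   ]]
```

View pics/w8.png

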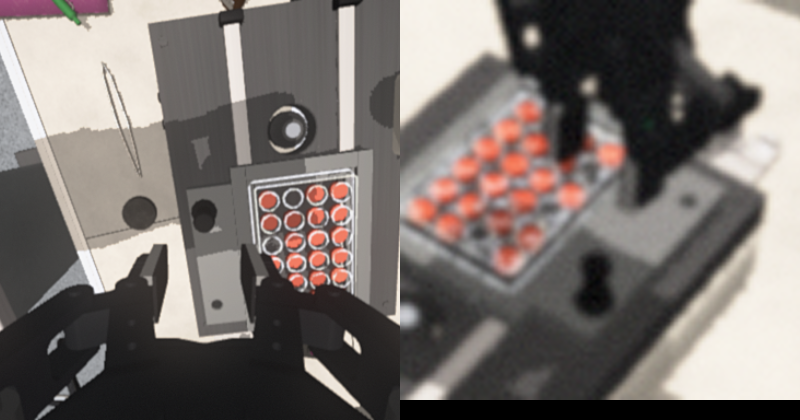

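The knob top projects where expected, between the fingers; the carriage bore is empty. Descend, grip the knob and slide.

```bash
python3 -m jog '[[[0,0,0.3],[0,0,0],0.4],[[0,0,0.5],[0,0,0],0.4],[[0,0,0.55],[0,0,0],0.4],[[0,0,0],[0,0,0],0],[[0,0,0],[0,0,0],0],[[0,0,0],[0,0,0],0],[[0,0,0],[0,0,0],0],[[0,0,0],[0,0,0],0]]'
```

```text
t: 14.25
tool_pos: [0.4542, 0.0409, 0.1034]
tool_rot: [-0.0, 0.786, 0.619, -0.001]
wrist_force: [8.0, -3.5, -31.6]
gripper_width: 0.0127
gripper_force: 58.4
```

```bash
python3 -m jog '[[[0.1,-0.013,0],[0,0,0],0],[[0.15,-0.02,0],[0,0,0],0],[[0.25,-0.032,0],[0,0,0],0],[[0.25,-0.032,0],[0,0,0],0],[[0.25,-0.032,0],[0,0,0],0],[[0.25,-0.032,0],[0,0,0],0],[[0.15,-0.02,0],[0,0,0],0],[[0.1,-0.013,0],[0,0,0],0]]'
```

```text
t: 15.25
tool_pos: [0.4637, 0.1313, 0.1033]
tool_rot: [-0.0, 0.786, 0.619, -0.002]
wrist_force: [2.3, -3.3, -24.6]
gripper_width: 0.0128
gripper_force: 58.9
```

```bash
python3 -m jog '[[[0.06,-0.008,0],[0,0,0],0],[[0.06,-0.008,0],[0,0,0],0],[[0,0,0],[0,0,0],0]]'; python3 -m jog '[[[0.04,-0.005,0],[0,0,0],0],[[0.03,-0.004,0],[0,0,0],0],[[0,0,0],[0,0,0],0]]'
```

```text
t: 15.62
tool_pos: [0.4644, 0.1385, 0.1034]
tool_rot: [-0.001, 0.786, 0.619, -0.001]
wrist_force: [3.7, 0.7, -25.7]
gripper_width: 0.013
gripper_force: 58.9
t: 16.0
tool_pos: [0.4646, 0.1404, 0.1033]
tool_rot: [0.001, 0.786, 0.619, -0.003]
wrist_force: [-0.7, -22.9, -20.5]
gripper_width: 0.0127
gripper_force: 59.3
```

The stop is reached (23 N, 100 mm travelled). Release, rise and move aside to check everything.

```bash
python3 -m jog '[[[0,0,0],[0,0,0],0.4],[[0,0,0],[0,0,0],0.4],[[0,0,0],[0,0,0],0.4],[[0,0,-0.3],[0,0,0],0.4],[[0,0,-0.8],[0,0,0],0.4],[[0,0,-0.9],[0,0,0],0.4],[[-0.5,-0.9,-0.3],[0,0,0],0.4],[[-0.5,-0.9,-0.3],[0,0,0],0.4]]'; python3 -m jog '[[[0,-0.3,0],[0,0,0],0.4],[[-0.7,0,0],[0,0,0],0.4],[[-0.7,0,0],[0,0,0],0.4],[[0,0,0],[0,0,0],0.4]]'
python3 - <<'E'
from h import *
P={n:imaging.grab_frame(n) for n in("wrist","scene","top")}
im=np.zeros((600,800,3),np.uint8)
im[:300,:400]=cv2.resize(P["wrist"]["frame"],(400,300))
f=P["scene"]["frame"][160:270,220:366];im[300:,:]=cv2.resize(f,(800,603),interpolation=cv2.INTER_CUBIC)[:300]
im[:300,400:]=cv2.resize(P["top"]["frame"][160:265,155:295],(400,300),interpolation=cv2.INTER_CUBIC)
cv2.imwrite("pics/w9.png",im[:,:,::-1])
for n,p in P.items():
  for t,z in(("pin",.098),("well_plate",.103)):
    for r in regions_of(t,p)[:1]:print(n,t,round(r["conf"],2),np.round(r["centre"]),int(r["pixels"].sum()),np.round(back(p,r["centre"],z),3))
E
```

```text
t: 17.0
tool_pos: [0.3487, 0.1108, 0.2599]
tool_rot: [0.0, 0.785, 0.619, 0.0]
wrist_force: [0.6, 0.8, 0.9]
gripper_width: 0.0342
gripper_force: 0.0
t: 17.5
tool_pos: [0.3126, 0.0321, 0.2597]
tool_rot: [0.001, 0.787, 0.618, 0.001]
wrist_force: [-0.5, 0.2, 1.1]
gripper_width: 0.0342
gripper_force: 0.0
wrist pin 0.77 [392. 257.] 293 [ 0.453 -0.112  0.098]
wrist well_plate 0.71 [462.  72.] 5520 [0.545 0.092 0.103]
scene pin 0.71 [316. 193.] 107 [ 0.443 -0.122  0.098]
scene well_plate 0.62 [229. 235.] 994 [0.543 0.087 0.103]
top pin 0.44 [284. 236.] 62 [ 0.459 -0.122  0.098]
```

View pics/w9.png

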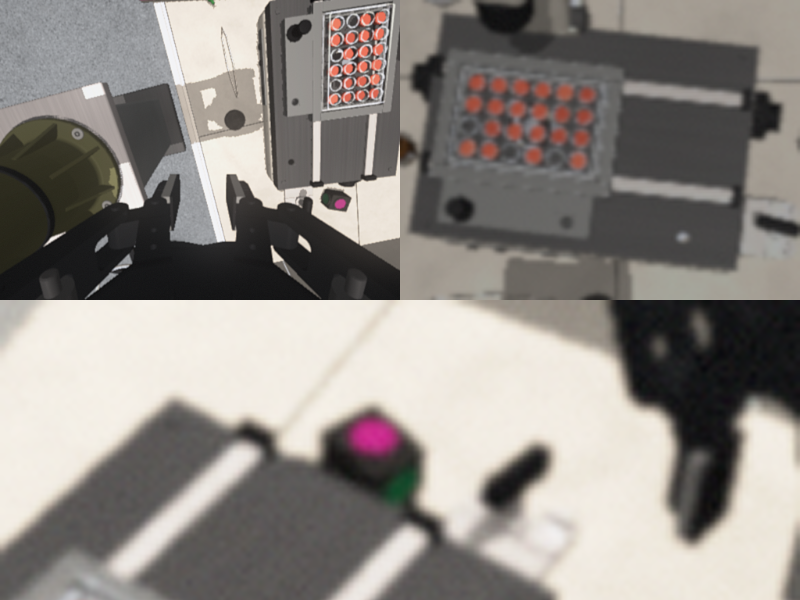

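The final picture shows the pin hanging upright in the notch (top panel handle ≈(777,224)), the bore empty, the carriage at its left stop with the plate seated over the lens, and the bystanders undisturbed.

```bash
python3 -c "
from cell import env
print(env.job_done())"
```

```text
the job is handed in; nothing more can be done
None
```

I handed the job in at about 17.7 s. In the last pictures the pin hangs upright in the bracket's notch, the carriage is against its left stop with the plate seated over the lens, and nothing else on the table looks moved. No verdict came back.

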